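# Reset the tripped bench power box behind its push-latch cover

## Task

The power box on the painting bench has tripped. Press its light grey cover at the free edge so that it pops open, push the red reset button inside fully home, then press the cover shut until it latches and stays closed, and take the hand away. Use only the fingertips: the bottle, dish, figurine and can around the box must not be lifted, tipped over or shifted.

Things in the scene. Friction and masses are not known exactly. Their poses are not given: they have to be found in the camera images.
- power_box: charcoal bench power box screwed to the bench, 170 (its x) x 230 (its y) x 60 mm high to its flat deck. Origin: centre of its underside, on the bench; -x is its front, towards the robot; z up. On the deck's +y half, two round sockets at x +-40, y +58 mm, a white charger in the rear one (top 99 mm above the bench). The -y half holds a control bay under a light grey cover.
- cover (a joint): opening angle of the cover, rad: 0 latched shut and level; 1.85 fully open, leaning 16 deg back past upright; -0.051 pressed in to a rigid stop (5.7 mm at the free edge). A spring always drives it open (0.36 Nm shut, 0.14 Nm open), damped, about 3 s to swing open. While it is shut a push-push latch under its free edge holds it at 0.
- cover_edge (a point): middle of the cover's free edge (front edge when shut), on the outer face, 112 mm from the hinge line. How the latch works: press the shut cover down to its stop (4 to 8 N until the stop) and let go, and it swings fully open by itself; push the open cover down to the stop and let go, and it latches at 0. Presses of under 3 mm change nothing; pulling does not free it.
- cover_press (a point): round dark press mark on the cover's outer face, 16 mm in from the middle of the free edge, 96 mm from the hinge line; in the box's frame x -39, y -52.5, z 73 mm when shut. Axes turn with the cover: z is the outward normal of the outer face, -x points to the free edge.
- cover_hinge (a point): middle of the cover's hinge line, which runs along the box's y at the rear of the bay: x +57, y -52.5, z 70.5 mm in the box's frame. The cover is a flat plate 106 mm wide, 5 mm thick, from 4 to 112 mm off this line, which lies half way through its thickness; the outer face is 2.5 mm off it. Its rear is clear: a fingertip can go down behind the open cover.
- bay_floor (a point): centre of the white floor of the control bay: x 2.5, y -52.5, z 38 mm in the box's frame. The bay is open at the top (when the cover is open) and measures 85 (x) x 95 (y) mm inside, with upright walls up to the deck at 60 mm. Besides the reset button it holds two black fuse caps 7 mm high near its rear corners.
- reset_button (a joint): travel of the reset button in m: 0 tripped (standing out), 0.007 fully home at a rigid stop. It slides straight down with a steady 4 N and stays where it is left.
- reset_top (a point): centre of the top of the round red reset button, 16 mm in diameter, in the bay at x -8, y -52.5 mm in the box's frame. Tripped it stands 58 mm above the bench (2 mm below the deck), home at 51 mm, still 4 mm proud of its steel collar of 24 mm diameter. Seen only when the cover is open.
- paint_bottle: loose white dropper bottle with a purple label, 25 mm in diameter, 78 mm tall, upright; origin at the centre of its underside. Bystander.
- glass_dish: loose small glass dish, 72 mm in diameter, 28 mm tall; origin at the centre of its underside. Bystander.
- figurine: loose painted figurine on a round cork handle 32 mm in diameter, 82 mm tall in all; origin at the centre of its underside. Bystander.
- drink_can: loose dark red drink can, 66 mm in diameter, 117 mm tall, upright; origin at the centre of its underside. Bystander.

How it is judged:
On the way, in this order (a step that is already met when the one before it is completed fails the run):
1. the cover has popped open (value of joint cover above 1.4 rad), for 0.2 s.
2. the reset button is pushed home with the cover open (value of joint reset_button above 0.006 m and value of joint cover above 0.8 rad), for 0.2 s.
At the end, for the whole second after the job is handed in: the cover is latched shut and at rest (within 0.02 rad, about 2 mm at its free edge), the reset button is home (more than 6 of its 7 mm), and the bottle, dish, figurine and can stand upright where they were (within 20 mm) (value of joint cover between -0.02 and 0.02 rad and velocity of joint cover between -0.05 and 0.05 rad/s and value of joint reset_button above 0.006 m and angle between each of paint_bottle, glass_dish, figurine, drink_can's own z axis and vertical below 0.2 rad); the robot touches nothing.
It fails at once if a bystander (bottle, dish, figurine or can) was lifted, tipped or shifted by more than 20 mm (distance of any of paint_bottle, glass_dish, figurine, drink_can from where it was at the start of the episode above 0.02 m or angle between any of paint_bottle, glass_dish, figurine, drink_can's own z axis and vertical above 0.5 rad).
It also fails if it takes over 58 s, if anything falls off the work surface, if the arm or the gripper's body presses on something with over 40 N, if the wrist force passes 120 N, or if a joint passes its speed limit or range.

## Robot

A 6-joint arm with a two-finger parallel gripper is mounted at the origin on the work surface. World frame = base frame: x ahead of the robot, y to its left, z up, the work surface at z = 0. Lengths are in m, angles in rad, forces in N, time in s.
With the tool pointing down it reaches from about 0.4 to 0.825 m from the base axis. Payload 7 kg.
Tool frame: the origin (TCP) lies at the very end of the fingers, on their centre line; the grasp point (between the pads) lies 19 mm behind it; x points along the fingers, y is the direction in which the jaws open and shut, and the axes are right-handed (so a half turn about x gives the same grasp; the last joint's range is limited). The gripper opens to 88 mm and grips with 3 to 60 N. Pads are 19 mm wide; open, the fingers measure 130 mm over their backs; the gripper's body (78 mm by 193 mm) begins 47 mm behind the grasp point.
Start: joints at [1.63, 0.359, 0.012, 0, -1.224, -0.288], TCP at [0.153, 0.657, 0.192] pointing down, gripper open.
Joint ranges: [-3.07, 3.07], [-1.43, 2.12], [-1.02, 1.25], [-3.03, 1.67], [-3.05, -0], [-3.03, 3.03]. Speed limits (rad/s): [2.39, 2.39, 3.01, 3.14, 3.14, 3.14].

## Interface

Orientations are given as [roll, pitch, yaw] about the fixed x, y, z axes, in that order (R = Rz(yaw) Ry(pitch) Rx(roll)).
In Python, from station import arm gives the robot as it stands.
- The arm moves only by the shell command python3 -m inch 'ROWS' [OPENING] [FORCE]. ROWS is text: rows parted by semicolons, each of 6 numbers parted by spaces: the shift along the world's x, y, z in units of 30 mm (1.0 is 30 mm), then the turn, a rotation vector about the world's x, y, z in units of 5 degrees (1.0 is 5 degrees). In form: dx dy dz wx wy wz; .... A call has 1 to 12 rows; each row shifts and turns the commanded pose from where the row before left it; what a row does not reach is not made up. A row lasts 1/8 s, in which the tool goes at most 62.5 mm and 10.7 degrees, less where a joint would pass 70% of its speed; a pose out of reach is approached as far as the arm can. A call is refused whole if a number of a shift passes 1 or a number of a turn 1, either way. A call with a gripper value outside its range is refused whole. OPENING is the opening, from 0 (shut) to 1 (fully open), set as the call begins (- or left out, the last holds). The fingers move at their own pace and stop on an object; FORCE is the grip in N (left out, the last holds). Time passes only in rows, so rows that do not move let the fingers close. It gives the time, the measured TCP pose, the force and the opening at its end, in the units of the state.
- arm.get_state(): the state, without advancing time (a new reading comes with each control period).
- arm.grab_frame(name): name is "scene" or "top" or "wrist"; returns a dict with "frame" (480x640x3 uint8, red, green, blue), "range_z" (480x640 float32, m along the optical axis (not along the pixel's ray), 0 where there is no reading), "mtx" (3x3 intrinsics, pixels), "pose" (4x4, takes a point from camera to world coordinates). Camera axes: x right, y up, looking along -z (the intrinsics and any distortion apply to the point x, -y, -z); pixel columns grow to the right and rows downward; lengths in m; the calibration is good to about 2 mm. The wrist camera is an equidistant fisheye: a pixel r from the principal point sees the ray r / f radians off the axis. A picture is of the moment at which its call begins.
- arm.job_done(): hands the job in, once; it reports no verdict.
Trained networks look in a picture, given as the dict that the camera call returned (one of the last four; its "shot" number tells which), for a name from the list of things; names that differ only in an ending like _2 or _b are one class to them, and where a whole thing is asked for, a point or a joint stands for the part that bears it (a point fixed in the world has none). Each returns a list of dicts, best first, with "confidence" (0 to 1); they miss things now and then, are a little off and sometimes report something else, mostly with a low value. They report only what shows in the picture. A call takes as long as a camera call.
- arm.search_frame(picture, target): "extent" ([centre column, centre row, width, height] as shares, 0 to 1, of the picture: columns of its width, rows of its height, round what is visible of it).
- arm.masks_of(picture, target): "mask" (480x640 bool, what is visible of it) and "extent" ([centre column, centre row, width, height] as shares, 0 to 1, of the picture: columns of its width, rows of its height, round what is visible of it).
- arm.place_of(picture, target): "position" ([column, row] as shares, 0 to 1, of the picture: columns of its width, rows of its height: a listed point, or the origin of a listed thing).
The state is a dict: "t": time; "q": joint angles; "qd": joint speeds; "joint_efforts": joint torques, N m; "eef_pos": TCP position; "ee_rot": TCP orientation; "force": force on the tool from outside, world axes, zero at the start; "moment": the same for the moment, N m; "width": finger opening in m.
Only numpy, scipy, OpenCV 4.12 (cv2) and the standard library are available. Lean on these libraries where they do the work, as an engineer would, in place of code of your own. Each camera call takes 0.05 s, during which the arm holds its last target. There are 200 camera calls.

## Working session

There is one attempt and no reset: what is moved stays moved. The work goes in short steps, Python scripts to look and compute and a shell command to move; the robot and the scene stay as the last step left them, time stands still between calls to the robot, and variables do not carry over. Pictures are saved under pics/ and viewed, about 8 in all and at most 12, crops included, and the job is handed in when it is done.

```bash
mkdir -p pics; ls
cat > h.py <<'E'
import numpy as np, cv2
from station import arm
def world(f,c,r,z=None):
    """pixel->world using depth (or plane z) for pinhole cams"""
    K,P=f["mtx"],f["pose"]
    ray=np.array([(c-K[0,2])/K[0,0],-(r-K[1,2])/K[1,1],-1.0])
    if z is None:
        d=f["range_z"][int(round(r)),int(round(c))]
    else:
        w=P[:3,:3]@ray; d=(z-P[2,3])/w[2]
    return P[:3,:3]@(ray*d)+P[:3,3]
def save(f,n): cv2.imwrite(f"pics/{n}.png",f["frame"][:,:,::-1])
E
python3 - <<'E'
from h import *
s=arm.get_state();print({k:np.round(v,3) for k,v in s.items()})
for n in("top","scene"):
    f=arm.grab_frame(n);save(f,n+"0");print(n,f["pose"][:3,3].round(3),f["mtx"].round(1).tolist())
    for t in("power_box","cover_edge","cover_press","cover_hinge","paint_bottle","glass_dish","figurine","drink_can"):
        for p in arm.place_of(f,t)[:1]:
            c,r=p["position"][0]*640,p["position"][1]*480
            z={"power_box":0,"cover_edge":.073,"cover_press":.073,"cover_hinge":.0705}.get(t,0)
            print(t,round(p["confidence"],2),round(c),round(r),"plane",world(f,c,r,z).round(3),"depth",world(f,c,r).round(3))
E
```

```text
pics
{'t': np.float64(0.0), 'q': array([ 1.63 ,  0.359,  0.011, -0.   , -1.224, -0.288]), 'qd': array([-0.001, -0.   , -0.001,  0.   ,  0.001,  0.   ]), 'joint_efforts': array([-1.0000e-03, -5.8273e+01,  2.9306e+01,  6.9970e+00,  7.0000e-03,
       -0.0000e+00]), 'eef_pos': array([0.153, 0.657, 0.191]), 'ee_rot': array([ 1.685,  1.569, -1.685]), 'force': array([ 0.721, -0.095,  0.739]), 'moment': array([ 0.009, -0.021, -0.012]), 'width': np.float64(0.088)}
top [0.487 0.054 1.142] [[541.7, 0.0, 312.4], [0.0, 541.7, 237.7], [0.0, 0.0, 1.0]]
power_box 0.73 295 254 plane [0.538 0.1   0.   ] depth [0.535 0.097 0.072]
cover_edge 0.72 326 278 plane [0.485 0.038 0.073] depth [0.485 0.038 0.059]
cover_press 0.8 324 271 plane [0.5   0.041 0.073] depth [0.5   0.041 0.071]
cover_hinge 0.35 203 263 plane [0.521 0.28  0.07 ] depth [0.52  0.272 0.112]
paint_bottle 0.55 401 249 plane [ 0.543 -0.123  0.   ] depth [ 0.54  -0.114  0.061]
glass_dish 0.83 258 204 plane [0.645 0.178 0.   ] depth [0.644 0.177 0.006]
figurine 0.77 300 317 plane [0.406 0.092 0.   ] depth [0.409 0.091 0.044]
drink_can 0.91 202 262 plane [0.525 0.297 0.   ] depth [0.521 0.273 0.113]
scene [1.152 0.385 0.685] [[482.8, 0.0, 318.2], [0.0, 482.8, 241.1], [0.0, 0.0, 1.0]]
cover_edge 0.59 325 210 plane [0.488 0.04  0.073] depth [0.473 0.032 0.059]
cover_press 0.66 319 215 plane [0.508 0.036 0.073] depth [0.509 0.036 0.074]
cover_hinge 0.63 306 249 plane [0.601 0.058 0.07 ] depth [0.6   0.058 0.069]
paint_bottle 0.68 249 228 plane [ 0.537 -0.12   0.   ] depth [ 0.553 -0.106  0.018]
glass_dish 0.71 355 317 plane [0.653 0.182 0.   ] depth [0.655 0.183 0.003]
figurine 0.59 362 222 plane [0.411 0.089 0.   ] depth [0.473 0.113 0.057]
drink_can 0.46 362 221 plane [ 0.407  0.088 -0.   ] depth [0.473 0.114 0.061]
```

Run:
```python
from h import *
f=arm.grab_frame("top")
cv2.imwrite("pics/top1.png",cv2.resize(f["frame"][150:380,150:470,::-1],(800,575),interpolation=cv2.INTER_CUBIC))
m=arm.masks_of(f,"cover_press")
for x in m[:2]:
    r=cv2.minAreaRect(np.argwhere(x["mask"])[:,::-1].astype(np.float32)); b=cv2.boxPoints(r)
    print("cover mask",x["confidence"],[world(f,*p,.073).round(4).tolist() for p in b])
# deck + cover height mask
K,P=f["mtx"],f["pose"];d=f["range_z"];v,u=np.mgrid[:480,:640]
X=np.stack([(u-K[0,2])/K[0,0]*d,-(v-K[1,2])/K[1,1]*d,-d],-1)@P[:3,:3].T+P[:3,3]
for lo,hi in((.052,.066),(.067,.079)):
    M=((X[...,2]>lo)&(X[...,2]<hi)&(d>0)).astype(np.uint8)
    n,l,s,c=cv2.connectedComponentsWithStats(M);i=1+s[1:,4].argmax()
    pts=X[l==i][:,:2].astype(np.float32);r=cv2.minAreaRect(pts);print(lo,len(pts),r,cv2.boxPoints(r).round(3).tolist(),np.median(X[l==i][:,2]))
```

```text
0.052 6110 ((0.5337269902229309, 0.09921194612979889), (0.17054018378257751, 0.23050178587436676), 10.370667457580566) [[0.42899999022483826, 0.19699999690055847], [0.47099998593330383, -0.029999999329447746], [0.6380000114440918, 0.0010000000474974513], [0.597000002861023, 0.2280000001192093]] 0.060104201616725916
0.067 3112 ((0.5473529100418091, 0.04809672385454178), (0.11877891421318054, 0.10581459850072861), 10.207528114318848) [[0.47999998927116394, 0.09000000357627869], [0.49799999594688416, -0.014000000432133675], [0.6150000095367432, 0.007000000216066837], [0.5960000157356262, 0.11100000143051147]] 0.07322395739640053
```

View pics/top1.png

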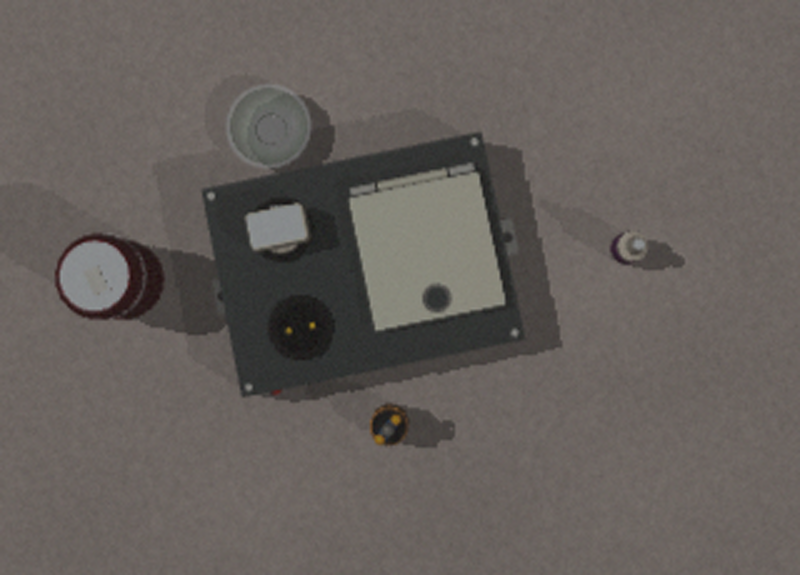

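View pics/scene0.png

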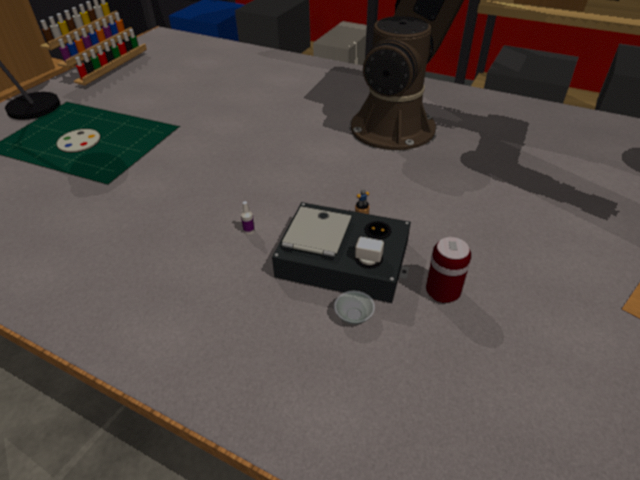

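Cover in the top crop: press mark at (437,297), free edge facing the robot (down in the picture) and hinge at the top. Dish, can, figurine and bottle are all clear of the bay. The box comes out at (0.534, 0.099) with yaw 10.4°, and its measured size and heights match the given ones.

```bash
cat >> h.py <<'E'
from scipy.spatial.transform import Rotation as Ro
C=np.array([.5337,.0992]);A=np.deg2rad(10.35)
def b2w(x,y,z=0): return np.r_[C+np.array([[np.cos(A),-np.sin(A)],[np.sin(A),np.cos(A)]])@[x/1e3,y/1e3],z/1e3]
def go(x,y,z):
    s=arm.get_state();R=Ro.from_euler("xyz",s["ee_rot"]).as_matrix()
    d=b2w(x,y,z)-s["eef_pos"];want=b2w(0,1000)-b2w(0,0);want/=np.linalg.norm(want)
    yw=np.rad2deg((np.arctan2(want[1],want[0])-np.arctan2(R[1,1],R[0,1])+np.pi/2)%np.pi-np.pi/2)
    print("t",s["t"].round(2),"tcp",s["eef_pos"].round(4),"units",(d/.03).round(2),"yaw deg",yw.round(1),"toolx",R[:,0].round(3),"F",s["force"].round(1))
E
python3 -c "
from h import *
print(b2w(-39,-52.5,73),b2w(-8,-52.5,51),b2w(57,-52.5,70.5));go(-42,-52.5,110)"
```

```text
[0.50476677 0.04054748 0.073     ] [0.53526236 0.04611696 0.051     ] [0.59920472 0.05779491 0.0705    ]Traceback (most recent call last):
  File "<string>", line 3, in <module>
    print(b2w(-39,-52.5,73),b2w(-8,-52.5,51),b2w(57,-52.5,70.5));go(-42,-52.5,110)
                                                                 ~~^^^^^^^^^^^^^^^
  File "h.py", line 20, in go
    print("t",s["t"].round(2),"tcp",s["eef_pos"].round(4),"units",(d/.03).round(2),"yaw deg",yw.round(1),"toolx",R[:,0].round(3),"F",s["force"].round(1))
              ^^^^^^^^^^^^
AttributeError: 'float' object has no attribute 'round'
```

```bash
sed -i 's/s\["t"\].round(2)/round(s["t"],2)/' h.py
python3 -c "
from h import *
go(-42,-52.5,110)"
```

```text
t 1.0 tcp [0.1531 0.6574 0.1915] units [ 11.62 -20.58  -2.72] yaw deg 23.5 toolx [-0. -0. -1.] F [0.  0.4 0.8]
```

```bash
python3 -m inch '0.5 -0.87 0 0 0 1; 0.5 -0.87 0 0 0 1; 0.5 -0.87 0 0 0 1; 0.5 -0.87 0 0 0 1; 0.5 -0.87 0 0 0 0.7; 0.5 -0.87 0 0 0 0; 0.5 -0.87 0 0 0 0; 0.5 -0.87 0 0 0 0; 0.5 -0.87 0 0 0 0; 0.5 -0.87 0 0 0 0; 0.5 -0.87 0 0 0 0; 0.5 -0.87 0 0 0 0' 0 20
python3 -m inch '0.5 -0.87 0 0 0 0; 0.5 -0.87 0 0 0 0; 0.5 -0.87 0 0 0 0; 0.5 -0.87 0 0 0 0; 0.5 -0.87 0 0 0 0; 0.5 -0.87 0 0 0 0; 0.5 -0.87 0 0 0 0; 0.5 -0.87 0 0 0 0; 0.5 -0.87 0 0 0 0; 0.5 -0.87 0 0 0 0; 0.5 -0.87 0 0 0 0; 0 0 0 0 0 0'
python3 -c "
from h import *
go(-42,-52.5,90)"
```

```text
t: 2.5
eef_pos: [0.3338, 0.3426, 0.1917]
ee_rot: [-2.194, 1.57, 1.128]
force: [0.3, 0.0, -1.3]
width: 0.0004
t: 4.0
eef_pos: [0.4983, 0.055, 0.1913]
ee_rot: [0.594, 1.57, -2.37]
force: [-0.5, 0.2, 0.0]
width: 0.0008
t 4.0 tcp [0.4983 0.055  0.1913] units [ 0.12 -0.5  -3.38] yaw deg 0.2 toolx [-0. -0. -1.] F [-0.5  0.2  0. ]
```

```bash
python3 -m inch '0.12 -0.5 -0.6 0 0 0; 0 0 -0.9 0 0 0; 0 0 -0.9 0 0 0; 0 0 -0.9 0 0 0; 0 0 0 0 0 0'
python3 -m inch '0 0 -0.2 0 0 0; 0 0 -0.2 0 0 0; 0 0 -0.1 0 0 0; 0 0 0 0 0 0'
python3 - <<'E'
from h import *
f=arm.grab_frame("scene");cv2.imwrite("pics/press.png",cv2.resize(f["frame"][130:310,210:450,::-1],(800,600)))
go(-42,-52.5,67)
E
```

```text
t: 4.62
eef_pos: [0.4999, 0.0415, 0.0911]
ee_rot: [0.203, 1.567, -2.758]
force: [0.4, -0.5, 0.1]
width: 0.0006
t: 5.12
eef_pos: [0.5017, 0.0421, 0.0776]
ee_rot: [0.793, 1.571, -2.167]
force: [0.4, -0.8, 0.0]
width: 0.0004
t 5.17 tcp [0.5018 0.0421 0.0777] units [ 0.   -0.07 -0.36] yaw deg -0.0 toolx [ 0.  0. -1.] F [ 0.7 -0.1 -0. ]
```

View pics/press.png

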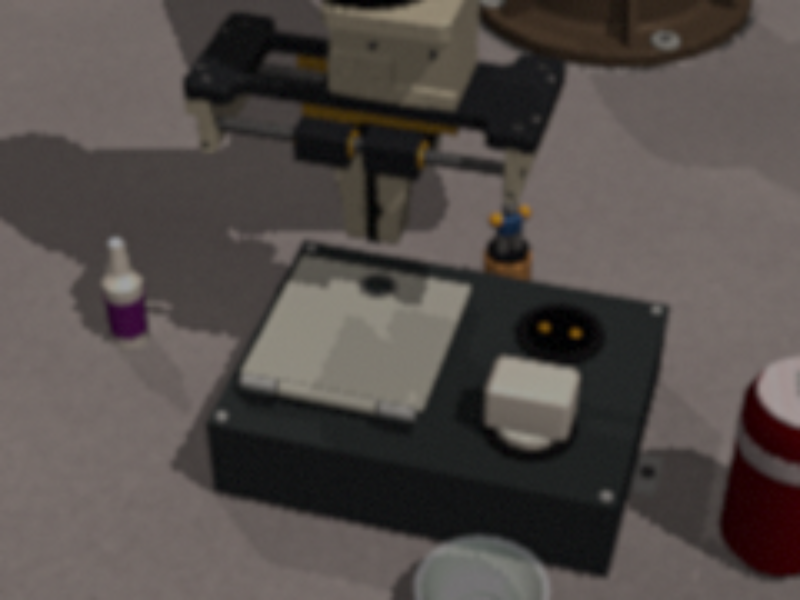

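The fingertips show at (375,235) in the crop, about 50 px from the mark at (378,285), though the measured TCP says they are 5 mm above it. I'll check this discrepancy before pressing.

```bash
cat >> h.py <<'E'
def proj(f,p):
    q=np.linalg.inv(f["pose"])@np.r_[p,1];K=f["mtx"];return np.array([K[0,2]+K[0,0]*q[0]/-q[2],K[1,2]-K[1,1]*q[1]/-q[2]]).round(1)
E
python3 - <<'E'
from h import *
f=arm.grab_frame("scene");s=arm.get_state();print(s["eef_pos"],proj(f,s["eef_pos"]),"mark",proj(f,b2w(-39,-52.5,73)))
for c,r in((322,190),(315,199),(329,199),(322,180),(323,215)): print(c,r,world(f,c,r).round(4))
for n in("top",):
    f=arm.grab_frame(n);print(n,proj(f,s["eef_pos"]))
    K,P=f["mtx"],f["pose"];d=f["range_z"];v,u=np.mgrid[:480,:640]
    print([ (p["confidence"],p["position"]) for p in arm.place_of(f,"cover_press")[:1]])
cv2.imwrite("pics/press_top.png",cv2.resize(f["frame"][180:330,230:430,::-1],(800,600)))
E
```

```text
[0.50189482 0.04213931 0.07778373] [323.  212.5] mark [321.6 215. ]
322 190 [0.5139 0.0472 0.1427]
315 199 [0.5169 0.0333 0.1189]
329 199 [0.5113 0.0603 0.1242]
322 180 [0.5391 0.0608 0.186 ]
323 215 [0.5019 0.042  0.0713]
top [323.5 270. ]
[]
```

View pics/press_top.png

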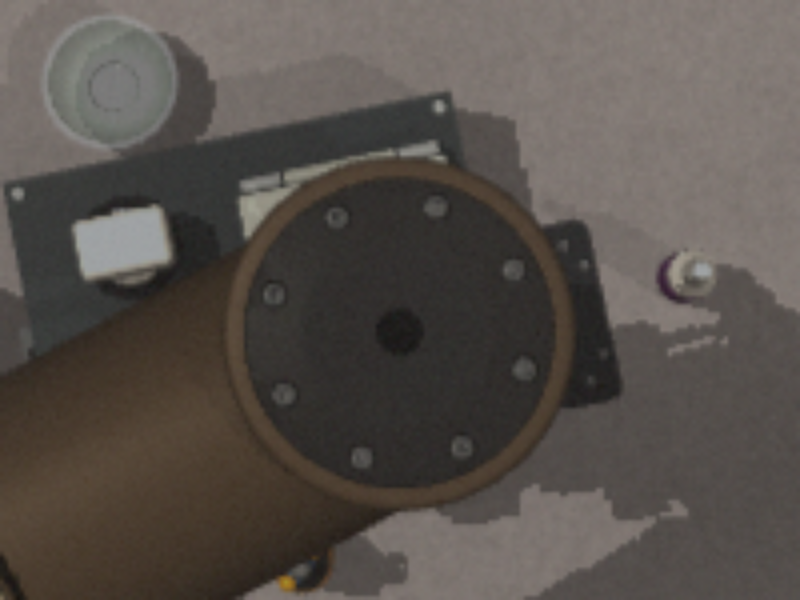

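Run:
```python
from h import *
f=arm.grab_frame("scene")
for u in (318,326):
    print(u,[(r,*world(f,u,r).round(3)[[0,2]]) for r in range(192,212,2)])
w=arm.grab_frame("wrist");save(w,"wrist");print(w["pose"].round(3).tolist(),arm.get_state()["q"].round(4).tolist())
```

```text
318 [(192, np.float64(0.511), np.float64(0.133)), (194, np.float64(0.515), np.float64(0.132)), (196, np.float64(0.515), np.float64(0.127)), (198, np.float64(0.515), np.float64(0.122)), (200, np.float64(0.517), np.float64(0.119)), (202, np.float64(0.388), np.float64(-0.002)), (204, np.float64(0.394), np.float64(-0.002)), (206, np.float64(0.466), np.float64(0.058)), (208, np.float64(0.472), np.float64(0.057)), (210, np.float64(0.494), np.float64(0.072))]
326 [(192, np.float64(0.515), np.float64(0.141)), (194, np.float64(0.512), np.float64(0.135)), (196, np.float64(0.512), np.float64(0.13)), (198, np.float64(0.512), np.float64(0.125)), (200, np.float64(0.513), np.float64(0.121)), (202, np.float64(0.515), np.float64(0.118)), (204, np.float64(0.386), np.float64(-0.003)), (206, np.float64(0.395), np.float64(-0.0)), (208, np.float64(0.467), np.float64(0.059)), (210, np.float64(0.471), np.float64(0.058))]
[[0.179, 0.945, 0.273, 0.575], [-0.984, 0.172, 0.05, 0.056], [0.001, -0.277, 0.961, 0.271], [0.0, 0.0, 0.0, 1.0]] [0.4745, 0.1863, -0.5154, 0.0, -0.8689, 1.2776]
```

View pics/wrist.png

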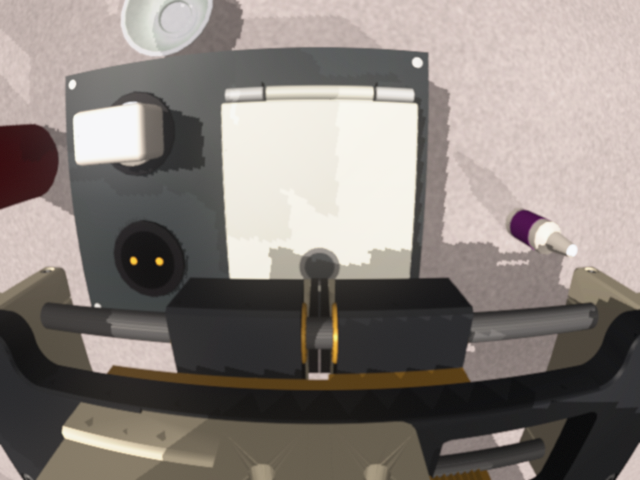

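```bash
cat >> h.py <<'E'
def wworld(f,c,r):
    K=f["mtx"];x,y=c-K[0,2],r-K[1,2];R=np.hypot(x,y);th=R/K[0,0]
    d=f["range_z"][int(round(r)),int(round(c))]
    t=np.tan(th)/max(R,1e-9)
    return f["pose"][:3,:3]@(np.array([x*t,-y*t,-1])*d)+f["pose"][:3,3]
E
python3 - <<'E'
from h import *
w=arm.grab_frame("wrist");print(w["mtx"].round(1).tolist())
for c,r in((320,265),(320,150),(226,96),(412,96),(415,62),(320,290),(306,340),(334,340),(320,345),(250,285),(310,300),(330,300)): print(c,r,wworld(w,c,r).round(3))
print(arm.get_state()["eef_pos"],b2w(-39,-52.5,73),b2w(57,-105,70),b2w(85,-115,60))
E
```

```text
[[371.6, 0.0, 319.0], [0.0, 371.6, 236.9], [0.0, 0.0, 1.0]]
320 265 [0.503 0.042 0.074]
320 150 [0.566 0.053 0.074]
226 96 [0.587 0.108 0.074]
412 96 [0.604 0.011 0.073]
415 62 [0.627 0.01  0.06 ]
320 290 [0.487 0.039 0.073]
306 340 [0.529 0.05  0.196]
334 340 [0.532 0.044 0.2  ]
320 345 [0.527 0.047 0.194]
250 285 [0.536 0.066 0.188]
310 300 [0.51  0.047 0.136]
330 300 [0.509 0.039 0.131]
[0.50177675 0.04211293 0.07768069] [0.50476677 0.04054748 0.073     ] [0.60863691 0.00614916 0.07      ] [0.63797792 0.00134237 0.06      ]
```

Wrist depth agrees with the box model (mark at z 0.074), so the arm pose is right. The visible fingers, however, end near z ≈ 0.117, about 39 mm above the reported TCP. I'll descend slowly and let contact force show which is true.

```bash
python3 -m inch '0 0 -0.1 0 0 0; 0 0 -0.1 0 0 0; 0 0 0 0 0 0'; python3 -m inch '0 0 -0.1 0 0 0; 0 0 -0.1 0 0 0; 0 0 0 0 0 0'
python3 - <<'E'
from h import *
f=arm.grab_frame("scene");print([(r,*world(f,326,r).round(3)[[0,2]]) for r in range(200,218,2)])
go(-42,-52.5,67)
E
```

```text
t: 5.85
eef_pos: [0.5014, 0.042, 0.0712]
ee_rot: [0.25, 1.57, -2.71]
force: [-0.7, -0.9, -0.2]
width: 0.0006
t: 6.22
eef_pos: [0.5015, 0.042, 0.0652]
ee_rot: [0.215, 1.57, -2.745]
force: [-0.6, -0.5, -0.2]
width: 0.0007
[(200, np.float64(0.512), np.float64(0.121)), (202, np.float64(0.511), np.float64(0.114)), (204, np.float64(0.513), np.float64(0.112)), (206, np.float64(0.513), np.float64(0.107)), (208, np.float64(0.511), np.float64(0.1)), (210, np.float64(0.47), np.float64(0.057)), (212, np.float64(0.491), np.float64(0.071)), (214, np.float64(0.498), np.float64(0.072)), (216, np.float64(0.504), np.float64(0.073))]
t 6.28 tcp [0.5016 0.042  0.0654] units [ 0.01 -0.07  0.05] yaw deg -0.0 toolx [-0. -0. -1.] F [ 1.  -0.  -0.1]
```

No contact at 0.065, so the real fingertips are about 35 mm shorter than the reported TCP. I'll go on down and use the contact to measure the offset.

```bash
python3 -m inch '0 0 -0.2 0 0 0; 0 0 -0.2 0 0 0; 0 0 -0.2 0 0 0; 0 0 0 0 0 0'; python3 -m inch '0 0 -0.1 0 0 0; 0 0 0 0 0 0'; python3 -m inch '0 0 -0.1 0 0 0; 0 0 0 0 0 0'
python3 - <<'E'
from h import *
f=arm.grab_frame("scene");print([(r,*world(f,326,r).round(3)[[0,2]]) for r in range(206,220,1)])
E
```

```text
t: 6.78
eef_pos: [0.5012, 0.0419, 0.0469]
ee_rot: [0.258, 1.569, -2.702]
force: [-0.2, 0.6, 0.6]
width: 0.0006
t: 7.02
eef_pos: [0.5016, 0.0421, 0.0444]
ee_rot: [0.188, 1.571, -2.773]
force: [1.1, 0.0, -0.5]
width: 0.0005
t: 7.28
eef_pos: [0.5016, 0.042, 0.0414]
ee_rot: [0.14, 1.57, -2.821]
force: [0.2, -0.6, 0.2]
width: 0.0007
[(206, np.float64(0.512), np.float64(0.106)), (207, np.float64(0.515), np.float64(0.106)), (208, np.float64(0.513), np.float64(0.101)), (209, np.float64(0.512), np.float64(0.098)), (210, np.float64(0.512), np.float64(0.096)), (211, np.float64(0.512), np.float64(0.093)), (212, np.float64(0.513), np.float64(0.091)), (213, np.float64(0.512), np.float64(0.088)), (214, np.float64(0.514), np.float64(0.087)), (215, np.float64(0.513), np.float64(0.084)), (216, np.float64(0.509), np.float64(0.078)), (217, np.float64(0.514), np.float64(0.08)), (218, np.float64(0.507), np.float64(0.071)), (219, np.float64(0.509), np.float64(0.07))]
```

Tip is now about z 0.077. Next, small steps to contact.

```bash
for i in 1; do :; done; python3 -m inch '0 0 -0.07 0 0 0; 0 0 0 0 0 0'; python3 -m inch '0 0 -0.07 0 0 0; 0 0 0 0 0 0'; python3 -m inch '0 0 -0.07 0 0 0; 0 0 0 0 0 0'
```

```text
t: 7.58
eef_pos: [0.5016, 0.042, 0.0393]
ee_rot: [0.216, 1.571, -2.744]
force: [-0.7, -0.1, 0.4]
width: 0.0005
t: 7.82
eef_pos: [0.5018, 0.0421, 0.0375]
ee_rot: [2.267, 1.571, -0.693]
force: [-2.3, 0.5, 4.7]
width: 0.0005
t: 8.07
eef_pos: [0.5018, 0.0421, 0.0353]
ee_rot: [2.908, 1.571, -0.052]
force: [-0.8, 0.4, 4.2]
width: 0.0002
```

```bash
python3 -m inch '0 0 -0.07 0 0 0; 0 0 0 0 0 0'|grep -E "pos|force"
```

```text
eef_pos: [0.5019, 0.0421, 0.0336]
force: [-2.6, 0.4, 9.0]
```

Contact came at a reported z of about 0.038, so tip = TCP + 35 mm. One more step to confirm the stop, then retreat up and forward.

```bash
python3 -m inch '0 0 -0.07 0 0 0; 0 0 0 0 0 0'|grep -E "pos|force"; python3 -m inch '0 0 0.5 0 0 0; -0.7 -0.12 1 0 0 0; -0.7 -0.12 1 0 0 0; -0.7 -0.12 1 0 0 0; -0.7 -0.12 1 0 0 0; 0 0 1 0 0 0; 0 0 0 0 0 0; 0 0 0 0 0 0; 0 0 0 0 0 0; 0 0 0 0 0 0; 0 0 0 0 0 0; 0 0 0 0 0 0'; python3 -m inch '0 0 0 0 0 0; 0 0 0 0 0 0; 0 0 0 0 0 0; 0 0 0 0 0 0; 0 0 0 0 0 0; 0 0 0 0 0 0; 0 0 0 0 0 0; 0 0 0 0 0 0; 0 0 0 0 0 0; 0 0 0 0 0 0; 0 0 0 0 0 0; 0 0 0 0 0 0'
python3 - <<'E'
from h import *
f=arm.grab_frame("wrist");save(f,"wrist_open")
g=arm.grab_frame("scene")
for n,h in (("w",f),("s",g)):
  for t in ("reset_top","cover_edge","bay_floor"):
    for p in arm.place_of(h,t)[:1]:
        c,r=p["position"][0]*640,p["position"][1]*480
        print(n,t,round(p["confidence"],2),round(c),round(r),(wworld if n=="w" else world)(h,c,r).round(4))
print("exp",b2w(-8,-52.5,58),b2w(88,-52.5,178));go(-8,-52.5,100)
E
```

```text
eef_pos: [0.502, 0.042, 0.0332]
force: [-10.5, 0.4, 27.0]
t: 10.07
eef_pos: [0.4177, 0.0276, 0.1959]
ee_rot: [0.367, 1.57, -2.593]
force: [1.4, 0.3, 0.2]
width: 0.0007
t: 11.58
eef_pos: [0.4177, 0.0277, 0.1961]
ee_rot: [0.315, 1.571, -2.645]
force: [0.2, 0.7, -0.1]
width: 0.0004
w reset_top 0.79 318 84 [0.5339 0.0494 0.0562]
w bay_floor 0.64 320 79 [0.538  0.0487 0.0578]
s cover_edge 0.79 299 214 [0.6275 0.0637 0.1766]
exp [0.53526236 0.04611696 0.058     ] [0.62970031 0.06336439 0.178     ]
t 11.97 tcp [0.4177 0.0277 0.1961] units [ 3.92  0.61 -3.2 ] yaw deg -0.0 toolx [-0. -0. -1.] F [ 0.5 -0.7  0.5]
```

View pics/wrist_open.png

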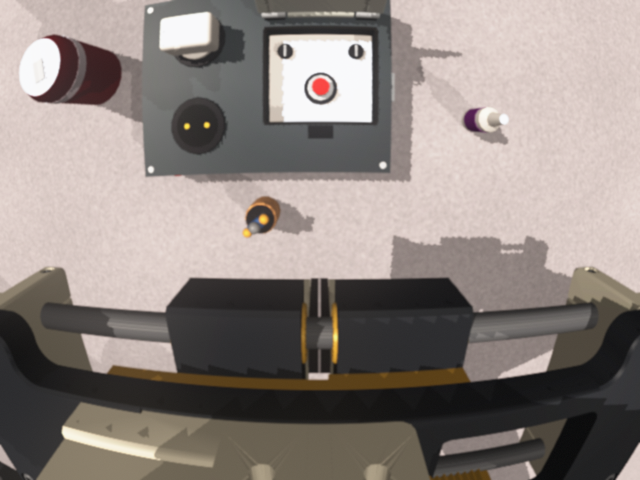

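Cover is fully open (edge at z 0.177). The button at (320,87) is at about (0.535, 0.047), which agrees with the model. Moving above it.

```bash
python3 -m inch '0.8 0.13 0 0 0 0; 0.8 0.13 0 0 0 0; 0.8 0.13 0 0 0 0; 0.8 0.12 0 0 0 0; 0.72 0.1 -0.6 0 0 0; 0 0 -0.9 0 0 0; 0 0 -0.9 0 0 0; 0 0 -0.9 0 0 0; 0 0 -0.8 0 0 0; 0 0 -0.6 0 0 0; 0 0 -0.3 0 0 0; 0 0 0 0 0 0'
python3 -c "
from h import *
go(-8,-52.5,16)"
```

```text
t: 13.48
eef_pos: [0.5351, 0.0459, 0.0457]
ee_rot: [0.316, 1.57, -2.644]
force: [0.7, -0.3, -0.1]
width: 0.0004
t 13.47 tcp [0.5351 0.0459 0.0457] units [ 0.01  0.01 -0.99] yaw deg -0.0 toolx [-0.001 -0.001 -1.   ] F [ 0.7 -0.3 -0.1]
```

```bash
python3 -m inch '0 0 -0.3 0 0 0; 0 0 -0.3 0 0 0; 0 0 0 0 0 0'|grep -E "pos|force";  python3 -m inch '0 0 -0.1 0 0 0; 0 0 -0.1 0 0 0; 0 0 0 0 0 0'|grep -E "pos|force"
```

```text
eef_pos: [0.5347, 0.0457, 0.0273]
force: [-0.4, -0.7, 0.8]
eef_pos: [0.5354, 0.046, 0.0221]
force: [1.2, 0.3, 0.1]
```

```bash
python3 -m inch '0 0 -0.07 0 0 0; 0 0 0 0 0 0'|grep -E "pos|force"
```

```text
eef_pos: [0.5354, 0.046, 0.02]
force: [-0.5, -0.3, 1.9]
```

```bash
python3 -m inch '0 0 -0.07 0 0 0; 0 0 0 0 0 0'|grep -E "pos|force";python3 -m inch '0 0 -0.07 0 0 0; 0 0 0 0 0 0'|grep -E "pos|force"
```

```text
eef_pos: [0.5354, 0.046, 0.0178]
force: [-0.6, -0.2, 2.1]
eef_pos: [0.5355, 0.0461, 0.0161]
force: [-2.1, 0.6, 7.4]
```

```bash
python3 -m inch '0 0 -0.06 0 0 0; 0 0 0 0 0 0'|grep -E "pos|force"
```

```text
eef_pos: [0.5356, 0.046, 0.0157]
force: [-7.9, 0.7, 21.9]
```

Stop reached: tip at about 51 mm and rigid at 22 N. Rising, then over behind the cover.

```bash
python3 -m inch '0 0 0 0 0 0; 0 0 0.8 0 0 0; 0 0 1 0 0 0; 0 0 1 0 0 0; 0 0 1 0 0 0; 0 0 1 0 0 0; 0 0 1 0 0 0; 0 0 0.6 0 0 0; 0 0 0 0 0 0'
python3 - <<'E'
from h import *
f=arm.grab_frame("scene")
for t in ("cover_edge","cover_press"):
    for p in arm.place_of(f,t)[:1]:
        c,r=p["position"][0]*640,p["position"][1]*480;print(t,p["confidence"],c,r,world(f,c,r).round(4))
print(b2w(88,-52.5,178),b2w(83.5+2.4,-52.5,160))
go(118,-52.5,200)
E
```

```text
t: 16.35
eef_pos: [0.5359, 0.0462, 0.2069]
ee_rot: [-2.888, 1.569, 0.435]
force: [1.1, -0.3, -1.2]
width: 0.0008
cover_edge 0.96 302.784 216.0 [0.6296 0.0718 0.1758]
cover_press 0.97 298.368 220.416 [0.6282 0.0619 0.1614]
[0.62970031 0.06336439 0.178     ] [0.62763448 0.06298711 0.16      ]
t 16.5 tcp [0.5346 0.0459 0.2047] units [ 4.15  0.76 -0.16] yaw deg -0.0 toolx [-0.002 -0.    -1.   ] F [ 0.5  0.4 -0.5]
```

```bash
python3 -m inch '0.83 0.15 0 0 0 0; 0.83 0.15 0 0 0 0; 0.83 0.15 0 0 0 0; 0.83 0.15 0 0 0 0; 0.83 0.16 0 0 0 0; 0 0 0 0 0 0; 0 0 -0.7 0 0 0; 0 0 -0.8 0 0 0; 0 0 -0.8 0 0 0; 0 0 -0.7 0 0 0; 0 0 0 0 0 0'
python3 - <<'E'
from h import *
go(115,-52.5,115)
# path of corner contact, box frame; TCP z = tip-35
for th in (1.85,1.6,1.35,1.1,.85,.6,.4,.2,0,-.05):
    x=57-96*np.cos(th)+2.5*np.sin(th)+9.5; z=70.5+96*np.sin(th)+2.5*np.cos(th)-35
    print(th,round(x,1),round(z,1),b2w(x,-52.5,z).round(4))
E
```

```text
t: 17.88
eef_pos: [0.6577, 0.0682, 0.1136]
ee_rot: [0.108, 1.566, -2.853]
force: [-0.7, -0.5, 0.7]
width: 0.0006
t 17.88 tcp [0.6577 0.0682 0.1136] units [-0.05  0.    0.05] yaw deg -0.0 toolx [-0.005 -0.001 -1.   ] F [-0.7 -0.5  0.7]
1.85 95.4 127.1 [0.6369 0.0647 0.1271]
1.6 71.8 131.4 [0.6138 0.0605 0.1314]
1.35 47.9 129.7 [0.5903 0.0562 0.1297]
1.1 25.2 122.2 [0.5679 0.0521 0.1222]
0.85 5.0 109.3 [0.5481 0.0485 0.1093]
0.6 -11.3 91.8 [0.532  0.0455 0.0918]
0.4 -20.9 75.2 [0.5225 0.0438 0.0752]
0.2 -27.1 57.0 [0.5165 0.0427 0.057 ]
0 -29.5 38.0 [0.5141 0.0423 0.038 ]
-0.05 -29.5 33.2 [0.5141 0.0423 0.0332]
```

```bash
python3 -m inch '-0.33 -0.06 0.1 0 0 0; -0.33 -0.06 0.1 0 0 0; -0.33 -0.06 0.1 0 0 0; -0.33 -0.06 0.1 0 0 0; -0.48 -0.09 0.07 0 0 0; -0.48 -0.09 0.07 0 0 0; -0.37 -0.07 -0.12 0 0 0; -0.37 -0.07 -0.12 0 0 0; -0.33 -0.06 -0.21 0 0 0; -0.33 -0.06 -0.21 0 0 0; 0 0 0 0 0 0; 0 0 0 0 0 0'
python3 - <<'E'
from h import *
f=arm.grab_frame("scene");cv2.imwrite("pics/closing.png",cv2.resize(f["frame"][110:290,210:450,::-1],(800,600)))
go(-11.3,-52.5,91.8)
E
```

```text
t: 19.38
eef_pos: [0.5491, 0.0482, 0.1124]
ee_rot: [0.393, 1.57, -2.567]
force: [1.1, 0.8, 3.0]
width: 0.0001
t 19.43 tcp [0.5494 0.0482 0.1124] units [-0.58 -0.09 -0.69] yaw deg -0.0 toolx [-0. -0. -1.] F [0.3 0.  2.7]
```

View pics/closing.png

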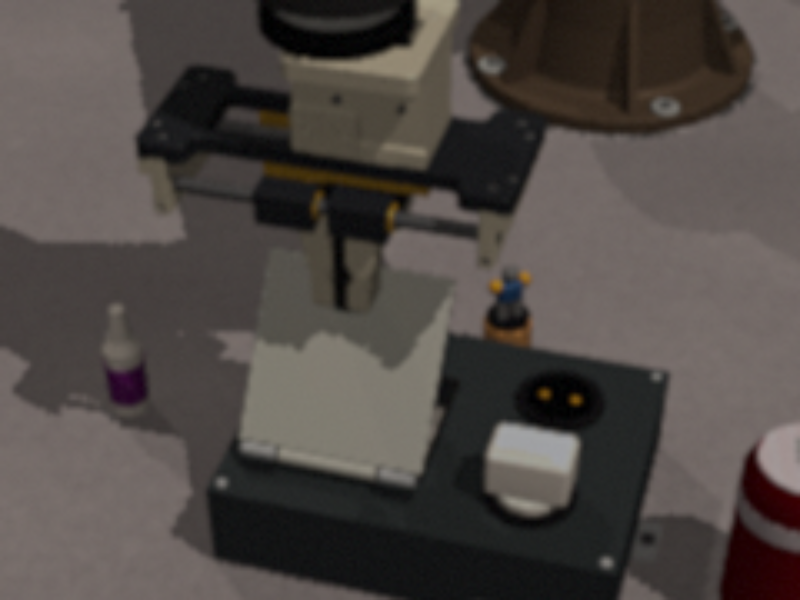

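The fingertip at (340,305) rests on the outer face and the cover is folding down. Continuing along the arc.

```bash
python3 -m inch '-0.29 -0.05 -0.34 0 0 0; -0.29 -0.05 -0.34 0 0 0; -0.16 -0.03 -0.28 0 0 0; -0.16 -0.03 -0.28 0 0 0; -0.1 -0.02 -0.3 0 0 0; -0.1 -0.02 -0.3 0 0 0; -0.07 -0.01 -0.3 0 0 0; 0 0 -0.1 0 0 0; 0 0 -0.1 0 0 0; 0 0 0 0 0 0'
python3 -c "
from h import *
go(-32,-52.5,33)"
```

```text
t: 20.68
eef_pos: [0.5138, 0.0418, 0.042]
ee_rot: [0.197, 1.569, -2.764]
force: [-1.5, 0.3, 4.0]
width: 0.0006
t 20.68 tcp [0.5138 0.0418 0.042 ] units [-0.07 -0.   -0.3 ] yaw deg -0.0 toolx [-0.001 -0.001 -1.   ] F [-1.5  0.3  4. ]
```

```bash
python3 -m inch '-0.1 0 -0.1 0 0 0; -0.1 0 -0.1 0 0 0; 0 0 0 0 0 0'|grep -E "pos|force"; python3 -m inch '0 0 -0.07 0 0 0; 0 0 0 0 0 0'|grep -E "pos|force"
```

```text
eef_pos: [0.509, 0.0425, 0.0364]
force: [4.0, 0.3, 4.5]
eef_pos: [0.5089, 0.0424, 0.0343]
force: [4.5, 1.0, 4.1]
```

```bash
python3 -m inch '0 0 -0.06 0 0 0; 0 0 0 0 0 0'|grep -E "pos|force"
```

```text
eef_pos: [0.5091, 0.0424, 0.0337]
force: [-1.2, 1.0, 16.9]
```

Nearly rigid. One last small press, then a slow lift.

```bash
python3 -m inch '0 0 -0.03 0 0 0; 0 0 0 0 0 0; 0 0 0 0 0 0'|grep -E "pos|force"; python3 -m inch '0 0 0.1 0 0 0; 0 0 0.15 0 0 0; 0 0 0.3 0 0 0; 0 0 0 0 0 0; 0 0 0.7 0 0 0; 0 0 1 0 0 0; 0 0 1 0 0 0; -0.8 -0.14 0.8 0 0 0; -0.8 -0.14 0.8 0 0 0; -0.8 -0.14 0.5 0 0 0; 0 0 0 0 0 0; 0 0 0 0 0 0'
python3 -m inch '-0.8 -0.14 0.5 0 0 0; -0.5 0 0 0 0 0; 0 0 0 0 0 0; 0 0 0 0 0 0; 0 0 0 0 0 0; 0 0 0 0 0 0; 0 0 0 0 0 0; 0 0 0 0 0 0' | grep -E "^t|pos|force"
python3 - <<'E'
from h import *
f=arm.grab_frame("scene");cv2.imwrite("pics/final.png",cv2.resize(f["frame"][110:290,210:450,::-1],(800,600)))
for bx in (-45,-30,0,40): 
    p=b2w(bx,-52.5 if bx>-40 else -30,73);c,r=proj(f,p);print(bx,p.round(3),world(f,c,r).round(4))
for t in("paint_bottle","glass_dish","figurine","drink_can"):
    for p in arm.place_of(f,t)[:1]: print(t,round(p["confidence"],2),world(f,p["position"][0]*640,p["position"][1]*480,0).round(3))
print(arm.get_state()["t"])
E
```

```text
eef_pos: [0.5092, 0.0424, 0.0336]
force: [-4.8, 2.0, 25.2]
t: 23.42
eef_pos: [0.4362, 0.0295, 0.1914]
ee_rot: [-0.309, 1.57, 3.014]
force: [-0.2, 0.7, -0.0]
width: 0.0005
t: 24.42
eef_pos: [0.3974, 0.0253, 0.2068]
force: [0.4, -0.2, -0.4]
-45 [0.495 0.062 0.073] [0.4911 0.0597 0.0694]
-30 [0.514 0.042 0.073] [0.5131 0.0419 0.0725]
0 [0.543 0.048 0.073] [0.5425 0.0471 0.0723]
40 [0.582 0.055 0.073] [0.5806 0.0537 0.0709]
paint_bottle 0.83 [ 0.538 -0.122 -0.   ]
glass_dish 0.92 [ 0.651  0.178 -0.   ]
figurine 0.84 [ 0.412  0.091 -0.   ]
drink_can 0.78 [0.531 0.307 0.   ]
24.675
```

View pics/final.png

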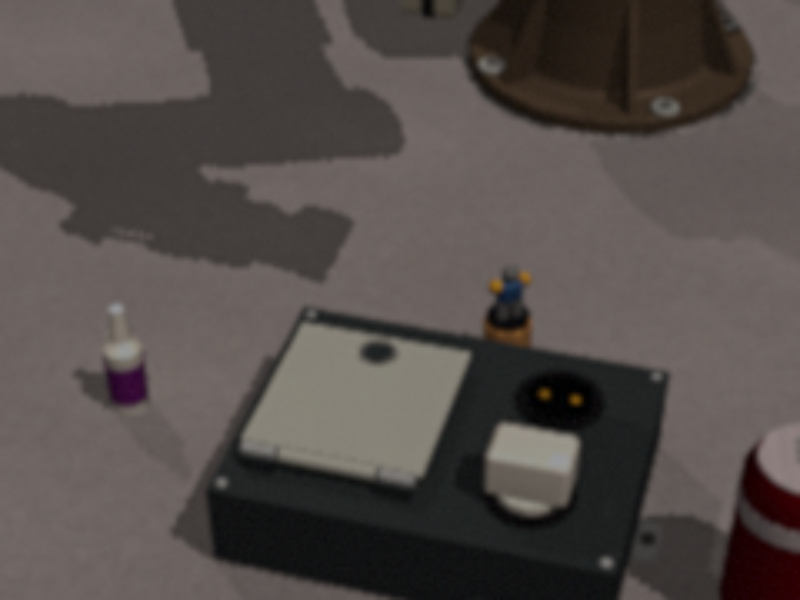

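The cover is shut and level, with its mark at (378,352), and it has stayed down for more than 2 s after release. The bystanders are where they were and the hand is clear.

```bash
python3 -c "
from h import *
print(arm.job_done())"
```

```text
the job is handed in; nothing more can be done
None
```

I handed the job in at about 25 s: the cover popped open, the reset button went home, and the cover is latched shut again with the hand clear.

- **Cover opening:** I pressed the shut cover to its stop (27 N) and it swung fully open, with its free edge measured at z 0.177 m against about 0.178 m expected.
- **Reset button:** I pushed it until it went rigid at 22 N, with the fingertip at about 51 mm, which is the stated home height. I relied on that force and height and did not photograph the button again afterwards.
- **Cover closing:** I swept it down from behind and pressed it to its stop (25 N). More than 2 s after release it read level, at 0.071–0.0725 m against 0.073 m.
- **Bystanders:** The bottle, dish and figurine were found within about 6 mm of where they started. The can was about 12 mm from its first top-view reading. That comparison is between two cameras, and the arm passed well above the can.

**Disagreement:** the real fingertips ended about 35 mm short of the reported TCP. The images showed it and the first contact confirmed it. I corrected for it in every press.

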